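Calibrate a replacement touch screen in its test jig

TASK

Calibrate the new touch screen lying in the test jig: with a fingertip lightly tap the red mark, then the yellow mark, then the blue mark, and last the green confirm field in the middle, coming off the glass between taps and away at the end. Land only on these fields, not on the bare glass or the white cancel field, do not press hard, do not lift or shift the jig, and leave everything else on the bench where it is.

Things in the scene. Friction and masses are not known exactly. Their poses are not given: they have to be found in the camera images.
- jig: loose screen test jig: flat grey tray, 225 mm (its x) by 265 mm (y), rim 20 mm high, about 1.1 kg, standing on the bench. Origin: centre of its underside. The display lies in it on springs, its centre 22 mm to the jig's -x of the origin; the +x edge is a ledge 44 mm wide, 20 mm high, with a green circuit board; the tweezers lie on it.
- display: black carrier, 167 x 249 x 7 mm, glass and fields moving with it as one. Origin: centre of its underside, 19 mm above the bench. The glass top is 26 mm above the bench, 6 mm above the jig's rim. Pressed anywhere it yields straight down on springs, from about 1 to 2 N on, then 1.5 N per mm, to a hard stop at 6 mm; it comes back up when released.
- glass: the bare dark glass of the display around the fields, 159 x 241 mm. Origin: centre of its top face; axes as the jig's.
- red_mark: red square touch field drawn on the lit display, 32 x 32 mm, flush with the glass. Origin: centre of its top face, level with the glass top; z points up out of the screen, x and y run along the display's edges. 52 mm along +x and 88 mm along +y from the glass centre. White cross.
- yellow_mark: yellow square touch field drawn on the lit display, 32 x 32 mm, flush with the glass. Origin: centre of its top face, level with the glass top; z points up out of the screen, x and y run along the display's edges. +52 mm in x and -88 mm in y from the glass centre. White cross.
- blue_mark: blue square touch field drawn on the lit display, 32 x 32 mm, flush with the glass. Origin: centre of its top face, level with the glass top; z points up out of the screen, x and y run along the display's edges. -52 mm in x and -88 mm in y from the glass centre. White cross.
- green_confirm: green square confirm field drawn on the lit display, 32 x 32 mm, flush with the glass. Origin: centre of its top face, level with the glass top; z points up out of the screen, x and y run along the display's edges. In the middle of the glass. White tick.
- white_cancel: white square cancel field drawn on the lit display, 32 x 32 mm, flush with the glass. Origin: centre of its top face, level with the glass top; z points up out of the screen, x and y run along the display's edges. -52 mm in x and +88 mm in y from the glass centre. Black diagonal cross. Not to be touched.
- coffee_cup: loose cream paper cup with black lid, 84 mm wide at the lid, 136 mm tall, beyond the jig's ledge. Origin: centre of its underside.
- solder_reel: loose blue and silver solder reel, diameter 54 mm, 28 mm tall, beyond the ledge. Origin: centre of its underside.
- cleaner_jar: loose clear jar with white cap, diameter 54 mm, 80 mm tall, beyond the ledge. Origin: centre of its underside.
- flux_bottle: loose amber bottle with green cap, diameter 28 mm, 62 mm tall, beside the jig's +y edge. Origin: centre of its underside.
- screwdriver: loose red-handled screwdriver, 160 mm long, lying beside the jig's -y edge. Origin: centre of its underside.
- tweezers: loose dark steel tweezers, about 115 mm long and 7 mm high, lying on the jig's ledge (20 mm above the bench). Origin: centre of their underside.
- board_clamp: loose small clamp, yellow, steel and blue, holding a phone board, 90 x 60 x 18 mm, beside the jig's +y edge. Origin: centre of its underside.

How it is judged:
On the way, in this order (a step that is already met when the one before it is completed fails the run):
1. a finger touches the red mark and no other field (contact force between the fingers and red_mark above 0.5 N and contact force between the fingers and yellow_mark below 0.3 N and contact force between the fingers and blue_mark below 0.3 N and contact force between the fingers and green_confirm below 0.3 N and contact force between the fingers and white_cancel below 0.3 N), for 0.1 s.
2. then the yellow mark and no other field (contact force between the fingers and yellow_mark above 0.5 N and contact force between the fingers and red_mark below 0.3 N and contact force between the fingers and blue_mark below 0.3 N and contact force between the fingers and green_confirm below 0.3 N and contact force between the fingers and white_cancel below 0.3 N), for 0.1 s.
3. then the blue mark and no other field (contact force between the fingers and blue_mark above 0.5 N and contact force between the fingers and red_mark below 0.3 N and contact force between the fingers and yellow_mark below 0.3 N and contact force between the fingers and green_confirm below 0.3 N and contact force between the fingers and white_cancel below 0.3 N), for 0.1 s.
4. then the green confirm field and no other field (contact force between the fingers and green_confirm above 0.5 N and contact force between the fingers and red_mark below 0.3 N and contact force between the fingers and yellow_mark below 0.3 N and contact force between the fingers and blue_mark below 0.3 N and contact force between the fingers and white_cancel below 0.3 N), for 0.1 s.
At the end, for the whole second after the job is handed in: All four fields have been tapped in order (each with more than 0.5 N for 0.1 s, no other field touched meanwhile); the display is back up (within about 1 mm), the jig lies flat and still within 15 mm of where it was, and every loose thing is within 20 mm of where it was (distance of jig from where it was at the start of the episode below 0.015 m and angle between jig's own z axis and vertical below 0.03 rad and linear speed of jig below 0.01 m/s and z of display in the frame of jig above 0.0178 m and distance of each of coffee_cup, solder_reel, cleaner_jar, flux_bottle, screwdriver, tweezers, board_clamp from where it was at the start of the episode below 0.02 m).
It fails at once if the display is pressed harder than 15 N (contact force between any of the fingers, the arm and display above 15 N).
It fails at once if the white cancel field is touched (over 0.5 N) (contact force between any of the fingers, the arm and white_cancel above 0.5 N).
It fails at once if bare glass is touched (over 1 N) while no field is (contact force between any of the fingers, the arm and glass above 1 N and contact force between the fingers and red_mark below 0.2 N and contact force between the fingers and yellow_mark below 0.2 N and contact force between the fingers and blue_mark below 0.2 N and contact force between the fingers and green_confirm below 0.2 N).
It fails at once if the jig is shifted or lifted by more than 15 mm or tipped (distance of jig from where it was at the start of the episode above 0.015 m or height (world z) of jig above 0.008 m or angle between jig's own z axis and vertical above 0.08 rad).
It fails at once if a loose thing on the bench is moved by more than 20 mm or knocked over (distance of any of coffee_cup, solder_reel, cleaner_jar, flux_bottle, screwdriver, tweezers, board_clamp from where it was at the start of the episode above 0.02 m or angle between any of coffee_cup, cleaner_jar, flux_bottle's own z axis and vertical above 0.5 rad).
It also fails if it takes over 40 s, if anything falls off the work surface, if the arm or the gripper's body presses on something with over 40 N, if the wrist force passes 120 N, or if a joint passes its speed limit or range.

ROBOT

A 7-joint arm with a two-finger parallel gripper is mounted at the origin on the work surface. World frame = base frame: x ahead of the robot, y to its left, z up, the work surface at z = 0. Lengths are in m, angles in rad, forces in N, time in s.
With the tool pointing down it reaches from about 0.4 to 0.85 m from the base axis. Payload 10.4 kg.
Tool frame: the origin (TCP) lies midway between the tips of the shut fingers; the grasp point (between the pads) lies r.grip_point_offset behind it (r.grip_point_offset is the distance from the TCP to the grasp point, in m); z points along the fingers, y is the line along which they close (so a half turn about z gives the same grasp; the last joint's range is limited). The gripper opens to 85 mm and grips with 20 to 120 N. Pads are 22 mm wide; open, the fingers measure 114 mm over their backs; the gripper's body (76 mm by 85 mm) begins 54 mm behind the grasp point. The pads swing forward as they close: fully open they stand 13 mm farther back than shut.
Start: joints at [-1.301, 0.332, -0.065, 1.46, 0.022, 1.35, -0.088], TCP at [0.18, 0.598, 0.231] pointing down, gripper open.
Joint ranges: [-2.6, 2.6], [-0.5, 2.12], [-1.47, 1.34], [0.16, 2.42], [-1.27, 4.41], [0.06, 2.06], [-2.6, 2.6]. Speed limits (rad/s): [2.22, 2.22, 2.79, 2.79, 3.14, 3.14, 3.14].

INTERFACE

Orientations are given as a unit quaternion [x, y, z, w].
In Python, from plant import telemetry, snapshot, camera_info, r, spotter gives the robot as it stands. The module is installed in compiled form; this text tells all that it offers.
- The arm moves only by the tool carry_out, never from a script. Its argument "increments" is a list of rows, each a list of 5 numbers: the gripper command: -1 is shut, 1 is fully open, values between are in proportion, then the shift along the tool's x, y, z in m, then the turn about the tool's z in degrees. A call has 1 to 20 rows; each row shifts and turns the commanded pose from where the row before left it, along the tool's axes as they then stand; what a row does not reach is not made up. A row lasts 1/8 s, in which the tool goes at most 62.5 mm and 10.7 degrees, less where a joint would pass 70% of its speed; a pose out of reach is approached as far as the arm can. A call with a gripper value outside its range is refused whole. The fingers move at their own pace and stop on an object; "force" is the grip in N (left out, the last holds). Time passes only in rows, so rows that do not move let the fingers close. It gives the time, the measured TCP pose, the force, the opening and the grip force at its end, in the units of the state.
- telemetry.get_state(): the state, without advancing time (a new reading comes with each control period).
- snapshot(name): name is "scene" or "top" or "wrist"; returns (picture, depth): 384x512x3 uint8, red, green, blue; 384x512 float32, m along the optical axis (not along the pixel's ray), 0 where there is no reading.
- camera_info(name): a dict with "fx", "fy", "cx", "cy" (pixels), "camera_from_world" (4x4, takes a point from world to camera coordinates). Camera axes: x right, y up, looking along -z (the intrinsics and any distortion apply to the point x, -y, -z); pixel columns grow to the right and rows downward; lengths in m; the calibration is good to about 2 mm. A picture is of the moment at which its call begins: read the wrist's pose just before it. camera_info takes no time and is no camera call; for the wrist camera it gives the pose at the moment of the call.
- r.finish_job(): hands the job in; it is judged then, once.
Trained networks look in the newest picture that a camera, given by its name, has taken for a name from the list of things; names that differ only in an ending like _2 or _b are one class to them, and where a whole thing is asked for, a point or a joint stands for the part that bears it (a point fixed in the world has none). Each returns a list of dicts, best first, with "p" (0 to 1); they miss things now and then, are a little off and sometimes report something else, mostly with a low value. They report only what shows in the picture. A call takes as long as a camera call.
- spotter.look_for(name, camera): "xyz" ([x, y, z] in m, in world coordinates, good to about 4 mm: the middle of the surface that is visible of it).
- spotter.cut_out(name, camera): "region" (384x512 bool, what is visible of it).
The state is a dict: "t": time; "joint_pos": joint angles; "joint_velocities": joint speeds; "joint_efforts": joint torques, N m; "position": TCP position; "tool_rot": TCP orientation; "contact_force": force on the tool from outside, world axes, zero at the start; "wrist_torque": the same for the moment, N m; "finger_gap": finger opening in m; "gripper_force": force on a finger pad.
Only numpy, scipy, OpenCV 4.12 (cv2) and the standard library are available. Lean on these libraries where they do the work, as an engineer would, in place of code of your own. Each camera call takes 0.05 s, during which the arm holds its last target. There are 200 camera calls.

## Working session

There is one attempt and no reset: what is moved stays moved. The work goes in short steps, Python scripts to look and compute and a tool call to move; the robot and the scene stay as the last step left them, time stands still between calls to the robot, and variables do not carry over. Pictures are saved under pics/ and viewed, at most 10 in all, crops included, and the job is handed in when it is done.

Besides the shell and the picture viewer there is one more tool, called by a JSON object that holds its "op" and its "data". carry_out: Moves the arm, as the interface text tells. Its arguments: {"type":"object","properties":{"increments":{"type":"array","items":{"type":"array","items":{"type":"number"}}},"force":{"type":"number"}},"required":["increments"]}

```bash
mkdir -p pics
python3 - <<'E'
from plant import telemetry, snapshot, camera_info, r, spotter
import cv2,numpy as np
s=telemetry.get_state(); print({k:np.round(s[k],3).tolist() for k in ("t","position","tool_rot","contact_force","finger_gap")}, r.grip_point_offset)
for c in("top","scene"):
    p,d=snapshot(c); cv2.imwrite(f"pics/{c}0.png",p[:,:,::-1])
    for n in "red_mark yellow_mark blue_mark green_confirm white_cancel".split()+(["coffee_cup","cleaner_jar","flux_bottle","board_clamp","tweezers","screwdriver"] if c=="top" else []):
        o=spotter.look_for(n,c); print(c,n,[(np.round(q["xyz"],3).tolist(),round(q["p"],2)) for q in o[:2]])
E
```

```text
{'t': 0.0, 'position': [0.18, 0.598, 0.231], 'tool_rot': [0.146, 0.989, -0.001, -0.0], 'contact_force': [0.766, 0.224, -1.178], 'finger_gap': 0.085} 0.0187
top red_mark [([0.624, 0.032, 0.024], 0.74), ([0.436, -0.062, 0.025], 0.46)]
top yellow_mark []
top blue_mark [([0.437, -0.059, 0.027], 0.52)]
top green_confirm [([0.528, -0.013, 0.025], 0.61)]
top white_cancel [([0.531, 0.084, 0.027], 0.77)]
top coffee_cup [([0.745, -0.014, 0.135], 0.92)]
top cleaner_jar [([0.625, -0.21, 0.082], 0.65)]
top flux_bottle [([0.527, -0.014, 0.028], 0.66), ([0.678, 0.089, 0.041], 0.44)]
top board_clamp [([0.583, 0.166, 0.014], 0.81)]
top tweezers [([0.654, -0.036, 0.024], 0.8), ([0.543, -0.027, 0.025], 0.68)]
top screwdriver [([0.41, -0.15, 0.022], 0.56)]
scene red_mark [([0.622, 0.027, 0.025], 0.54)]
scene yellow_mark [([0.528, -0.114, 0.027], 0.52)]
scene blue_mark [([0.438, -0.059, 0.021], 0.6)]
scene green_confirm [([0.782, -0.005, 0.104], 0.67)]
scene white_cancel [([0.534, 0.089, 0.026], 0.59)]
```

View pics/top0.png

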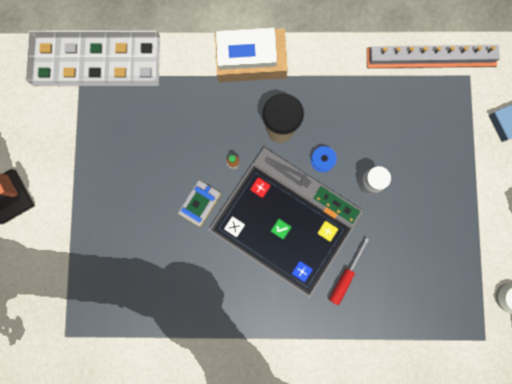

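View pics/scene0.png

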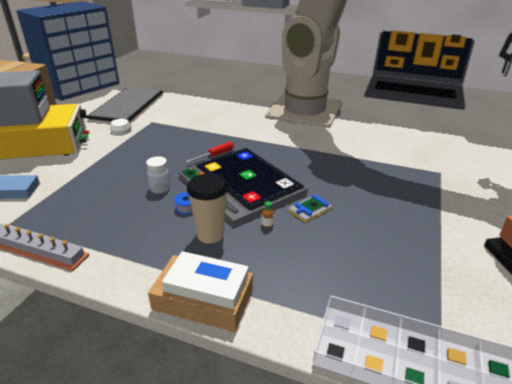

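The top view shows red at (260,187), yellow (328,231), blue (302,271), green (281,229) and white (234,226). The cup at (283,114) stands beyond the ledge. The scene view agrees. Next I fit the known field layout to these colours.

```bash
cat > h.py <<'E'
from plant import telemetry, snapshot, camera_info, r, spotter
import cv2,numpy as np
from scipy.spatial.transform import Rotation as R
L={"red":(52,88),"yellow":(52,-88),"blue":(-52,-88),"green":(0,0)}
H={"red":[(0,6),(174,180)],"yellow":[(22,34)],"blue":[(108,125)],"green":[(50,75)]}
def fields(cam,guess,name=None,tol=0.025):
    I=camera_info(cam); p,d=snapshot(cam)
    if name: cv2.imwrite(name,p[:,:,::-1])
    hsv=cv2.cvtColor(p,cv2.COLOR_RGB2HSV); T=np.linalg.inv(I["camera_from_world"])
    u,v=np.meshgrid(np.arange(512),np.arange(384))
    ray=np.stack([(u-I["cx"])/I["fx"],-(v-I["cy"])/I["fy"],-np.ones(u.shape)],-1)@T[:3,:3].T
    P=T[:3,3]+ray*((0.026-T[2,3])/ray[...,2])[...,None]   # ray meets glass plane
    D=T[:3,3]+ray*d[...,None]
    out={}
    for k in L:
        m=np.zeros(d.shape,bool)
        for a,b in H[k]: m|=(hsv[...,0]>=a)&(hsv[...,0]<=b)
        m&=(hsv[...,1]>120)&(hsv[...,2]>90)
        g=guess.get(k)
        m&=np.hypot(P[...,0]-g[0],P[...,1]-g[1])<tol
        if m.sum()<20: continue
        pts=cv2.findNonZero(m.astype(np.uint8)); hull=cv2.convexHull(P[m][:,:2].astype(np.float32))
        M=cv2.moments(hull); out[k]=np.array([M["m10"],M["m01"]])/M["m00"]
        print(cam,k,np.round(out[k],4),"side mm",round(1e3*M["m00"]**.5,1),"depth z",round(float(np.median(D[m][:,2])),4),"px",np.round([u[m].mean(),v[m].mean()]),m.sum())
    return out,{k:v for k,v in I.items() if k!="camera_from_world"}
def fit(o):
    ks=list(o); A=np.array([L[k] for k in ks])/1e3; B=np.array([o[k] for k in ks])
    a,b=A-A.mean(0),B-B.mean(0); th=np.arctan2((a[:,0]*b[:,1]-a[:,1]*b[:,0]).sum(),(a*b).sum())
    Rm=np.array([[np.cos(th),-np.sin(th)],[np.sin(th),np.cos(th)]]); t=B.mean(0)-Rm@A.mean(0)
    F={k:Rm@(np.array(L[k])/1e3)+t for k in L}
    print("yaw deg",round(np.degrees(th),2),{k:np.round(F[k],4).tolist() for k in F},"resid mm",[round(1e3*np.linalg.norm(F[k]-o[k]),1) for k in ks])
    return th,F
def plan(F,k,th):
    s=telemetry.get_state(); q=R.from_quat(s["tool_rot"]); p=s["position"]
    x=q.as_matrix()[:,0]; print(k,"pos",np.round(p,4),"tool shift mm to x,y at same z",np.round(1e3*q.inv().apply([F[k][0]-p[0],F[k][1]-p[1],0]),1),
      "tool x heading",round(np.degrees(np.arctan2(x[1],x[0])),1),"tilt",round(np.degrees(np.arccos(-q.as_matrix()[2,2])),2),"F",np.round(s["contact_force"],2),"t",s["t"])
E
python3 - <<'E'
from h import *
g={"red":(.624,.032),"yellow":(.53,-.114),"blue":(.437,-.06),"green":(.528,-.013)}
for c in("top","scene"):
    o,i=fields(c,g); print(i); th,F=fit(o)
plan(F,"green",th);plan(F,"red",th)
E
```

```text
top red [0.6221 0.0297] side mm 35.4 depth z 0.0263 px [260. 187.] 241
top yellow [ 0.5267 -0.1175] side mm 34.7 depth z 0.0262 px [327. 231.] 239
top blue [ 0.4393 -0.0613] side mm 35.5 depth z 0.0262 px [302. 271.] 254
top green [ 0.5306 -0.0157] side mm 33.9 depth z 0.0262 px [281. 229.] 209
{'fx': 410.4956689896387, 'fy': 410.4956689896387, 'cx': 253.8649095918088, 'cy': 196.20678132131567}
yaw deg -32.92 {'red': [0.6222, 0.03], 'yellow': [0.5266, -0.1178], 'blue': [0.4393, -0.0613], 'green': [0.5307, -0.0157]} resid mm [np.float64(0.3), np.float64(0.3), np.float64(0.1), np.float64(0.1)]
scene red [0.6206 0.0286] side mm 33.3 depth z 0.0262 px [251. 197.] 115
scene yellow [ 0.5255 -0.1183] side mm 31.2 depth z 0.026 px [213. 167.] 75
scene blue [ 0.4357 -0.0628] side mm 35.8 depth z 0.0261 px [244. 155.] 86
scene green [ 0.5264 -0.0178] side mm 33.0 depth z 0.026 px [247. 174.] 84
{'fx': 410.3467147378817, 'fy': 410.3467147378817, 'cx': 250.09430239490516, 'cy': 191.36920567037228}
yaw deg -32.74 {'red': [0.6193, 0.0288], 'yellow': [0.5241, -0.1192], 'blue': [0.4367, -0.063], 'green': [0.528, -0.0171]} resid mm [np.float64(1.3), np.float64(1.6), np.float64(0.9), np.float64(1.8)]
green pos [0.1804 0.5984 0.2313] tool shift mm to x,y at same z [-510.5 -488.9   -0. ] tool x heading 163.2 tilt 0.0 F [-0.74 -0.36  0.26] t 1.0
red pos [0.1804 0.5984 0.2313] tool shift mm to x,y at same z [-584.7 -418.6   -0. ] tool x heading 163.2 tilt 0.0 F [-0.74 -0.36  0.26] t 1.0
```

Both cameras agree to about 3 mm, and the heights and sizes match the data given. I'll move above red with the fingers shut.

{"op": "carry_out", "data": {"increments": [[-1,-0.0325,-0.02325,0,0],[-1,-0.0325,-0.02325,0,0],[-1,-0.0325,-0.02325,0,0],[-1,-0.0325,-0.02325,0,0],[-1,-0.0325,-0.02325,0,0],[-1,-0.0325,-0.02325,0,0],[-1,-0.0325,-0.02325,0,0],[-1,-0.0325,-0.02325,0,0],[-1,-0.0325,-0.02325,0,0],[-1,-0.0325,-0.02325,0,0],[-1,-0.0325,-0.02325,0,0],[-1,-0.0325,-0.02325,0,0],[-1,-0.0325,-0.02325,0,0],[-1,-0.0325,-0.02325,0,0],[-1,-0.0325,-0.02325,0,0],[-1,-0.0325,-0.02325,0,0],[-1,-0.0325,-0.02325,0,0],[-1,-0.0325,-0.02325,0,0],[-1,0,0,0,8],[-1,0,0,0,8]], "force": 20}}

```text
t: 3.5
position: [0.6199, 0.0283, 0.2311]
tool_rot: [0.285, 0.959, -0.0, -0.0]
contact_force: [0.8, 0.4, 0.6]
finger_gap: 0.0001
gripper_force: 0.0
```

Run:
```python
from h import *
g={"red":(.622,.03),"yellow":(.526,-.118),"blue":(.438,-.061),"green":(.530,-.016)}
o,i=fields("wrist",g,"pics/w1.png")
if len(o)>1: fit(o)
F={k:np.array(v) for k,v in g.items()}
plan(F,"red",0)
```

```text
wrist red [0.6211 0.0308] side mm 32.7 depth z 0.0255 px [258. 166.] 765
wrist yellow [ 0.5239 -0.1159] side mm 34.8 depth z 0.0256 px [102. 165.] 819
wrist blue [ 0.4373 -0.0586] side mm 35.5 depth z 0.0256 px [89. 66.] 1060
wrist green [ 0.5288 -0.0138] side mm 33.5 depth z 0.0256 px [177. 118.] 871
yaw deg -33.49 {'red': [0.621, 0.0309], 'yellow': [0.5239, -0.1159], 'blue': [0.4372, -0.0585], 'green': [0.5291, -0.0138]} resid mm [np.float64(0.1), np.float64(0.0), np.float64(0.1), np.float64(0.3)]
red pos [0.6198 0.0287 0.2311] tool shift mm to x,y at same z [-1.1  2.3 -0. ] tool x heading 146.6 tilt 0.01 F [-0.4  -0.11 -0.61] t 3.55
```

View pics/w1.png

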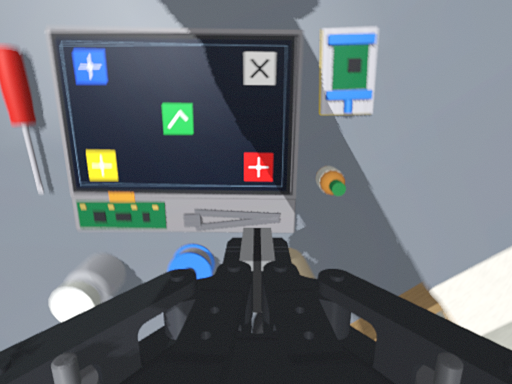

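The wrist view shows red at (258,166), green (177,118) and the fingers at the bottom of the picture. The fit agrees with the other cameras to 2–3 mm. Now I descend on red, slowing at the glass.

{"op": "carry_out", "data": {"increments": [[-1,0,0.0016,0.02,0],[-1,0,0,0.03,0],[-1,0,0,0.03,0],[-1,0,0,0.03,0],[-1,0,0,0.03,0],[-1,0,0,0.03,0],[-1,0,0,0.02,0],[-1,0,0,0.01,0],[-1,0,0,0.0015,0],[-1,0,0,0.0015,0],[-1,0,0,0.0015,0],[-1,0,0,0.0015,0],[-1,0,0,0,0]]}}

```text
t: 5.18
position: [0.6209, 0.0303, 0.0256]
tool_rot: [0.282, 0.959, 0.0, 0.0]
contact_force: [0.4, 0.5, 2.7]
finger_gap: -0.0002
gripper_force: 1.1
```

{"op": "carry_out", "data": {"increments": [[-1,0,0,0.001,0],[-1,0,0,0.0005,0],[-1,0,0,0,0],[-1,0,0,0,0]]}}

```text
t: 5.68
position: [0.6209, 0.0303, 0.0241]
tool_rot: [0.282, 0.959, 0.0, 0.0]
contact_force: [0.8, -0.2, 4.8]
finger_gap: -0.0
gripper_force: 2.3
```

Run:
```python
from h import *
p,d=snapshot("wrist"); q=snapshot("top")[0]
cv2.imwrite("pics/w2.png",np.hstack([p[:,:,::-1],cv2.resize(q[140:300,190:380,::-1],(288,384))])[:, :800])
print(telemetry.get_state()["contact_force"])
```

```text
[0.94910338 0.25328682 5.22611973]
```

View pics/w2.png

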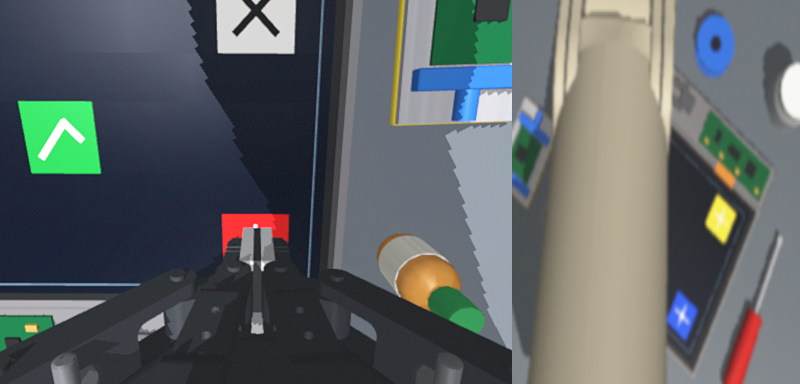

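The fingertips sit on red at (255,230) with about 5 N. I'll lift, move 176 mm along -y to yellow and tap with the same descent.

{"op": "carry_out", "data": {"increments": [[-1,0,0,-0.02,0],[-1,0,0,-0.03,0],[-1,0,0,-0.03,0],[-1,0,-0.036,0,0],[-1,0,-0.036,0,0],[-1,0,-0.036,0,0],[-1,0,-0.036,0,0],[-1,0,-0.032,0,0],[-1,0,0,0.02,0],[-1,0,0,0.03,0],[-1,0,0,0.02,0],[-1,0,0,0.004,0],[-1,0,0,0,0]]}}

```text
t: 7.4
position: [0.5254, -0.1178, 0.0305]
tool_rot: [0.282, 0.959, 0.0, 0.0]
contact_force: [-0.1, 0.5, 0.5]
finger_gap: -0.0002
gripper_force: 0.0
```

Run:
```python
from h import *
p,d=snapshot("wrist"); cv2.imwrite("pics/w3.png",p[:,:,::-1])
g={"red":(.6209,.0298),"yellow":(.5248,-.1176),"blue":(.4377,-.0609),"green":(.5293,-.0155)}
o,i=fields("wrist",g)
for k in g: plan({k:np.array(g[k])},k,0)
```

```text
wrist yellow [ 0.5197 -0.1145] side mm 25.7 depth z 0.0255 px [254. 222.] 1623
wrist blue [ 0.4458 -0.0634] side mm 22.8 depth z 0.0254 px [273.  37.] 141
wrist green [ 0.5291 -0.0151] side mm 32.2 depth z 0.0254 px [445. 135.] 4350
red pos [ 0.5259 -0.1178  0.0309] tool shift mm to x,y at same z [0.000e+00 1.756e+02 1.000e-01] tool x heading 147.2 tilt 0.07 F [-0.79 -0.36 -0.04] t 7.5
yellow pos [ 0.5259 -0.1178  0.0309] tool shift mm to x,y at same z [ 1.  -0.4 -0. ] tool x heading 147.2 tilt 0.07 F [-0.79 -0.36 -0.04] t 7.5
blue pos [ 0.5259 -0.1178  0.0309] tool shift mm to x,y at same z [ 1.049e+02  1.000e-01 -1.000e-01] tool x heading 147.2 tilt 0.07 F [-0.79 -0.36 -0.04] t 7.5
green pos [ 0.5259 -0.1178  0.0309] tool shift mm to x,y at same z [52.5 87.9  0. ] tool x heading 147.2 tilt 0.07 F [-0.79 -0.36 -0.04] t 7.5
```

View pics/w3.png

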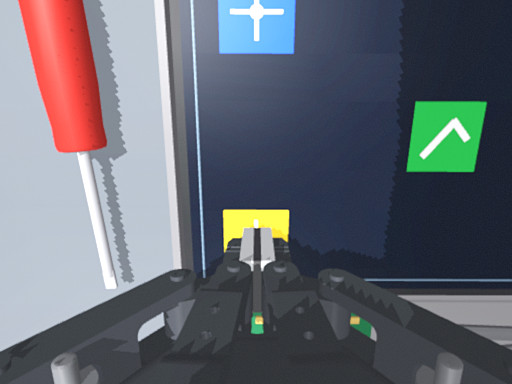

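The tips are over yellow, at (256,228). I'll tap it.

{"op": "carry_out", "data": {"increments": [[-1,0,0,0.003,0],[-1,0,0,0.002,0],[-1,0,0,0.0015,0],[-1,0,0,0,0],[-1,0,0,0,0]]}}

```text
t: 8.12
position: [0.5256, -0.1177, 0.0236]
tool_rot: [0.282, 0.959, 0.0, 0.0]
contact_force: [0.6, 0.1, 4.5]
finger_gap: -0.0
gripper_force: 2.6
```

{"op": "carry_out", "data": {"increments": [[-1,0,0,-0.02,0],[-1,0,0,-0.04,0],[-1,0.035,0,0,0],[-1,0.035,0,0,0],[-1,0.0345,0,0,0],[-1,0,0,0.02,0],[-1,0,0,0.03,0],[-1,0,0,0.004,0],[-1,0,0,0,0]]}}

```text
t: 9.25
position: [0.4374, -0.0614, 0.0296]
tool_rot: [0.282, 0.959, -0.0, -0.0]
contact_force: [-0.4, 0.4, -0.5]
finger_gap: -0.0002
gripper_force: 0.0
```

Run:
```python
from h import *
p,d=snapshot("wrist"); cv2.imwrite("pics/w4.png",p[:,:,::-1])
g={"blue":(.4377,-.0609),"green":(.5293,-.0155)}
for k in g: plan({k:np.array(g[k])},k,0)
```

```text
blue pos [ 0.4378 -0.0613  0.03  ] tool shift mm to x,y at same z [ 0.4  0.3 -0. ] tool x heading 147.2 tilt 0.03 F [1.12 0.47 0.84] t 9.3
green pos [ 0.4378 -0.0613  0.03  ] tool shift mm to x,y at same z [-52.   88.1   0. ] tool x heading 147.2 tilt 0.03 F [1.12 0.47 0.84] t 9.3
```

View pics/w4.png

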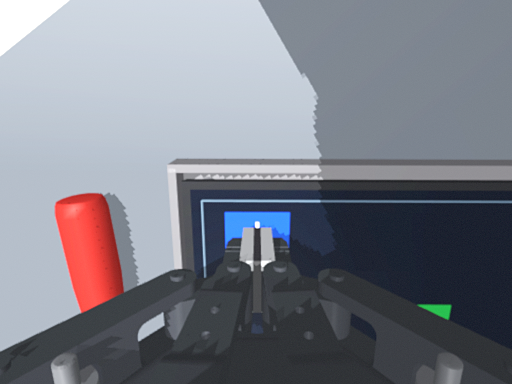

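The tips are over blue, at (257,230). I'll tap it.

{"op": "carry_out", "data": {"increments": [[-1,0,0,0.003,0],[-1,0,0,0.002,0],[-1,0,0,0.001,0],[-1,0,0,0,0],[-1,0,0,0,0]]}}

```text
t: 9.93
position: [0.438, -0.0612, 0.0237]
tool_rot: [0.282, 0.959, 0.0, 0.001]
contact_force: [0.6, -0.3, 5.9]
finger_gap: -0.0001
gripper_force: 2.5
```

{"op": "carry_out", "data": {"increments": [[-1,0,0,-0.02,0],[-1,0,0,-0.04,0],[-1,-0.017,0.029,0,0],[-1,-0.017,0.029,0,0],[-1,-0.018,0.03,0,0],[-1,0,0,0.02,0],[-1,0,0,0.03,0],[-1,0,0,0.004,0],[-1,0,0,0,0]]}}

```text
t: 11.05
position: [0.5287, -0.0155, 0.0296]
tool_rot: [0.282, 0.959, -0.0, -0.0]
contact_force: [0.0, -0.7, -0.1]
finger_gap: 0.0002
gripper_force: 0.0
```

Run:
```python
from h import *
p,d=snapshot("wrist"); cv2.imwrite("pics/w5.png",p[:,:,::-1])
plan({"green":np.array((.5293,-.0155))},"green",0)
```

```text
green pos [ 0.5292 -0.0154  0.0301] tool shift mm to x,y at same z [-0.1 -0.   0. ] tool x heading 147.2 tilt 0.05 F [-0.37 -0.37 -0.06] t 11.1
```

View pics/w5.png

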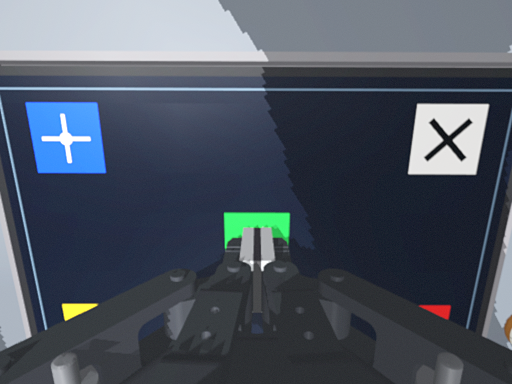

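The tips are over green, at (257,230). I'll tap it.

{"op": "carry_out", "data": {"increments": [[-1,0,0,0.003,0],[-1,0,0,0.002,0],[-1,0,0,0.001,0],[-1,0,0,0,0],[-1,0,0,0,0]]}}

```text
t: 11.72
position: [0.5293, -0.0152, 0.0237]
tool_rot: [0.282, 0.959, 0.0, 0.0]
contact_force: [0.5, 0.4, 4.9]
finger_gap: 0.0
gripper_force: 2.5
```

{"op": "carry_out", "data": {"increments": [[-1,0,0,-0.02,0],[-1,0,0,-0.04,0],[-1,0,0,-0.05,0],[-1,0,0,-0.05,0],[-1,0,0,-0.03,0],[-1,0,0,0,0],[-1,0,0,0,0],[-1,0,0,0,0]]}}

```text
t: 12.72
position: [0.5281, -0.0154, 0.212]
tool_rot: [0.282, 0.959, -0.0, -0.001]
contact_force: [0.2, -0.8, 1.0]
finger_gap: 0.0
gripper_force: 0.0
```

Run:
```python
from h import *
g={"red":(.6209,.0298),"yellow":(.5248,-.1176),"blue":(.4377,-.0609),"green":(.5293,-.0155)}
o,i=fields("wrist",g); fit(o); print(r.finish_job())
```

```text
wrist red [0.6208 0.0307] side mm 32.4 depth z 0.0255 px [336. 217.] 741
wrist yellow [ 0.5253 -0.117 ] side mm 33.2 depth z 0.0256 px [178. 217.] 763
wrist blue [ 0.4385 -0.0606] side mm 33.5 depth z 0.0256 px [172. 124.] 218
wrist green [ 0.5295 -0.0153] side mm 32.9 depth z 0.0255 px [257. 171.] 827
yaw deg -32.87 {'red': [0.621, 0.0306], 'yellow': [0.5255, -0.1172], 'blue': [0.4381, -0.0607], 'green': [0.5295, -0.015]} resid mm [np.float64(0.2), np.float64(0.2), np.float64(0.4), np.float64(0.3)]
the job is handed in; nothing more can be done
None
```

I tapped red, yellow, blue and green in that order at about 5 N each, lifted clear of the glass after every tap, and handed the job in at about 13 s; afterwards the display was back up and the jig had not measurably moved, but no verdict was returned.

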